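# Load the set-up pallet for the measuring microscope

## Robot

A 6-joint arm with a two-finger parallel gripper is mounted at the origin on a cart in front of the work surface, level with it; the furniture and walls round the work are solid. World frame = base frame: x ahead of the robot, y to its left, z up, the work surface at z = 0. Lengths are in mm, angles in rad, forces in N, time in s.
With the tool pointing down it reaches from about 300 to 775 mm from the base axis. Payload 14.6 kg.
Tool frame: the origin (TCP) lies between the finger pads; the fingertips stand manip.tip_reach ahead of it and the grasp point (between the pads) lies 5 mm behind it (manip.tip_reach is the distance from the TCP to the fingertips, in mm); z points along the fingers, y is the line along which they close (so a half turn about z gives the same grasp; the last joint's range is limited). The gripper opens to 94 mm and grips with 3 to 60 N. Pads are 16 mm wide; open, the fingers measure 119 mm over their backs; the gripper's body (75 mm by 177 mm) begins 78 mm behind the grasp point.
Start: joints at [-1.308, 0.3, 1.521, -0, 1.321, -0.067], TCP at [178.112, -520.351, 182.146] pointing down, gripper open.
Joint ranges: [-3.03, 3.03], [-0.79, 2.21], [0.23, 2.52], [-1.04, 4.18], [0, 3.07], [-2.55, 2.55]. Speed limits (rad/s): [2.22, 2.22, 2.57, 3.14, 3.14, 3.14].

## Interface

Orientations are given as [roll, pitch, yaw] about the fixed x, y, z axes, in that order (R = Rz(yaw) Ry(pitch) Rx(roll)).
In Python, from cell import manip gives the robot as it stands. The module is installed in compiled form; this text tells all that it offers.
- The arm moves only by the shell command python3 -m creep 'ROWS' [FORCE]. ROWS is JSON, a list of rows, each a list of 3 entries, a list of its own where there are three numbers: the opening, from -1 (shut) to 1 (fully open), then the shift along the tool's x, y, z in cm, then the turn about the tool's z in units of 5 degrees (1.0 is 5 degrees). In form: [[grip, [tx, ty, tz], roll], ...]. A call has 1 to 12 rows; each row is the pose to reach, as a shift and turn from the pose commanded when the call began, along the tool's axes at that moment; what a row does not reach only later rows make up. A row lasts 1/10 s, in which the tool goes at most 50 mm and 8.59 degrees, less where a joint would pass 70% of its speed; a pose out of reach is approached as far as the arm can. A call with a gripper value outside its range is refused whole. The fingers move at their own pace and stop on an object; FORCE is the grip in N (left out, the last holds). Time passes only in rows, so rows that repeat a pose let the fingers close. It gives the time, the measured TCP pose, the force, the opening and the grip force at its end, in the units of the state.
- manip.read_state(): the state, without advancing time (a new reading comes with each control period).
- manip.camera(name): name is "side" or "top" or "wrist"; returns the picture (480x640x3 uint8, red, green, blue); there is no depth.
- manip.camera_params(name): a dict with "fovy" (degrees; the focal length in pixels is half the picture's height over the tangent of half this angle, whatever the lens; pixels are square), "cx", "cy" (the principal point, pixels), "origin" and "attitude" of the camera in the world. Camera axes: x right, y down, z forward; pixel columns grow to the right and rows downward; lengths in mm; the calibration is good to about 2 mm. A picture is of the moment at which its call begins: read the wrist's pose just before it. camera_params takes no time and is no camera call; for the wrist camera it gives the pose at the moment of the call.
- manip.sign_off(): hands the job in; it is judged then, once.
The state is a dict: "clock": time; "joints": joint angles; "qd": joint speeds; "effort": joint torques, N m; "eef_pos": TCP position; "eef_rot": TCP orientation; "wrist_force": force on the tool from outside, world axes, zero at the start; "moment": the same for the moment, N m; "finger_gap": finger opening in mm; "finger_force": force on a finger pad.
Only numpy, scipy, OpenCV 4.12 (cv2) and the standard library are available. Lean on these libraries where they do the work, as an engineer would, in place of code of your own. Each camera call takes 0.05 s, during which the arm holds its last target. There are 200 camera calls.

## Task

Load the set-up pallet for the microscope: put the objective, the ring-shaped rotary mount, the vee block and the gauge block each into the pocket that is cut to its shape, upright and all the way down on the pocket floor, then let go of them. Never let the objective tip over, and leave the objective can and the small glue bottle standing where they are.

Things in the scene. Friction and masses are not known exactly. Their poses are not given: they have to be found in the camera images.
- objective: Microscope objective, a heavy upright brown barrel with a domed nose, 35 mm diameter, 61 mm tall, standing on its thread ring on the bench. Origin: centre of its underside, z up. Grasp round the barrel 25 to 45 mm above its underside. Its place is nest_objective.
- rotary_mount: Black and silver ring-shaped optic mount lying flat on the bench, 50 mm outside diameter, 16 mm high with the bezel (14 mm solid). Origin: centre of its underside, z up. Grasp across the outside of the rim (50 mm), on the upper 8 mm, with the fingers opened only to about 65 mm: neighbours may stand 25 mm away. Its place is nest_mount.
- vee_block: Ground steel vee block, 50 mm (own x) x 36 mm (own y) x 34 mm high, vee upward. Origin: centre of its underside, z up. Grasp across its 36 mm sides, above the lowest 12 mm. Half a turn makes no difference. Its place is nest_vee.
- gauge_block: Flat steel gauge block standing on edge, 9 mm (own x) x 30 mm (own y) x 35 mm high. Origin: centre of its underside, z up. Grasp across the 9 mm, above the lowest 14 mm. Half a turn makes no difference. Its place is nest_gauge.
- nest_objective: White plastic block 76 (x) x 70 x 18 mm, fixed on the raised pallet (underside 22 mm, top 40 mm above the bench). Origin: centre of underside; x, y along its edges. In its top: the smaller round pocket, 43 mm diameter and 12 mm deep, mouth chamfered 3 mm wider all round, black rubber floor 6 mm above the underside. For the objective.
- nest_mount: White plastic block 76 (x) x 70 x 18 mm, fixed on the raised pallet (underside 22 mm, top 40 mm above the bench). Origin: centre of underside; x, y along its edges. In its top: the larger round pocket, 58 mm diameter and 6 mm deep, mouth chamfered 3 mm wider all round, black rubber floor 12 mm above the underside. For the rotary mount.
- nest_vee: White plastic block 76 (x) x 70 x 18 mm, fixed on the raised pallet (underside 22 mm, top 40 mm above the bench). Origin: centre of underside; x, y along its edges. In its top: the broad rectangular pocket, 58 mm (own x) x 44 mm (own y) and 10 mm deep, mouth chamfered 3 mm wider all round, black rubber floor 8 mm above the underside. For the vee block, its length along x.
- nest_gauge: White plastic block 76 (x) x 70 x 18 mm, fixed on the raised pallet (underside 22 mm, top 40 mm above the bench). Origin: centre of underside; x, y along its edges. In its top: the narrow slot, 38 mm (own x) x 17 mm (own y) and 12 mm deep, mouth chamfered 3 mm wider all round, black rubber floor 6 mm above the underside. For the gauge block, its 30 mm along x.
- objective_can: Bystander: closed round screw can with a black lid, 53 mm diameter, 64 mm tall, standing on the bench behind the right-hand end of the pallet. Origin: centre of its underside. Leave it alone.
- glue_bottle: Bystander: small dropper bottle with a red nozzle, 29 mm diameter, 76 mm tall, standing at the front of the bench to the right of the loose parts. Origin: centre of its underside. Leave it alone.
There are look-alikes about, which are no part of the job. Of the things like the rotary_mount, leave any that is blue; of the rest the smaller one is meant.

How it is judged:
By the outcome, as a careful person would: the job done as asked, in the order asked, and still so for the second after the job is handed in, with the robot touching nothing.
It also fails if it takes over 93 s, if anything falls off the work surface, if the arm or the gripper's body presses on something with over 40 N, if the wrist force passes 120 N, or if a joint passes its speed limit or range.

## Working session

There is one attempt and no reset: what is moved stays moved. The work goes in short steps, Python scripts to look and compute and a shell command to move; the robot and the scene stay as the last step left them, time stands still between calls to the robot, and variables do not carry over. Pictures are saved under pics/ and viewed, at most 14 in all, crops included, and the job is handed in when it is done.

```bash
mkdir -p pics; ls; python3 - <<'E'
from cell import manip
import cv2
print(manip.tip_reach, manip.read_state())
for n in("side","top","wrist"):
    p=manip.camera_params(n);print(n,p)
    cv2.imwrite(f"pics/{n}0.png",manip.camera(n)[:,:,::-1])
E
```

```text
pics
14.0 {'clock': 0.0, 'joints': array([-1.30759421e+00,  3.00448220e-01,  1.52159837e+00,  5.20136119e-05,
        1.32071486e+00, -6.65992747e-02]), 'qd': array([ 0.00064975, -0.00016327,  0.00018237, -0.00018217, -0.0009702 ,
        0.0012185 ]), 'effort': array([ 7.35104804e-04, -5.31811559e+01, -3.52730942e+01,  7.08737341e-02,
        2.43776949e-02, -7.97226971e-05]), 'eef_pos': array([ 178.05367553, -520.06411544,  181.59159148]), 'eef_rot': array([-3.14042981e+00, -1.28051904e-04,  3.29788418e-01]), 'wrist_force': array([ 0.3440329 , -1.43654165, -0.37284506]), 'moment': array([-0.03351436, -0.03726735,  0.00111078]), 'finger_force': 0.0, 'finger_gap': 93.2931908733412}
side {'fovy': 43.20703609387889, 'cx': 313.469970818739, 'cy': 247.57973200339154, 'origin': array([-24.09262641, 908.94318723, 575.36015431]), 'attitude': array([-1.99965025, -0.01882512, -2.55878623])}
top {'fovy': 42.26472200934815, 'cx': 322.14049337278215, 'cy': 239.2569732782321, 'origin': array([ 421.24162411,  -69.77504431, 1097.35656359]), 'attitude': array([-2.97839437e+00,  1.65994757e-03, -1.55068329e+00])}
wrist {'fovy': 63.60852061610217, 'cx': 311.15271551462087, 'cy': 244.55625488585062, 'origin': array([ 248.24785811, -495.96028684,  382.57986949]), 'attitude': array([ 2.88660891e+00,  1.70086962e-03, -1.24131988e+00])}
```

View pics/top0.png

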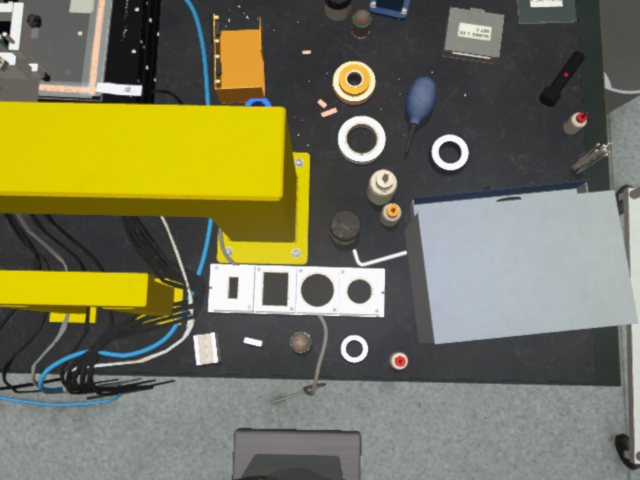

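View pics/side0.png

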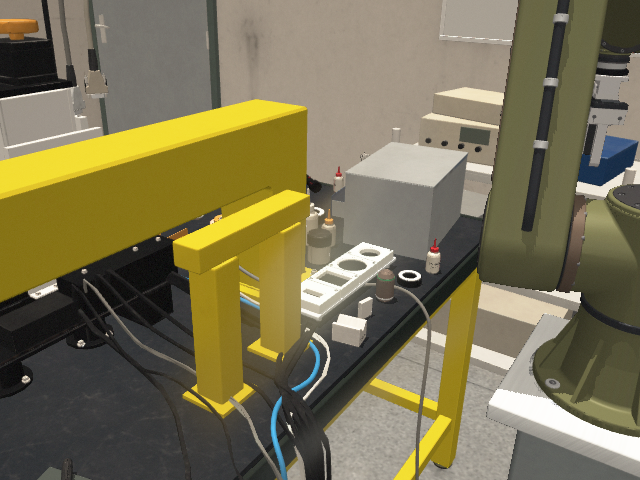

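The top view shows the loose parts along the front: vee block (205,348), gauge block (253,342), objective (300,342), ring (354,348) and glue bottle (399,360). The pallet pockets are the slot (232,288), rectangle (275,289), large round (318,289) and small round (360,291). The ring-like things are (354,348), about 27 px across, (449,152), about 37 px, (361,139), about 48 px, and a blue one at (258,102). At 0.566 px/mm, 27 px is about 48 mm, so (354,348) fits as the smallest non-blue ring. The side view shows the same row, with a yellow arch standing to the left (y+).

```bash
cat > h.py <<'E'
import numpy as np, cv2
from scipy.spatial.transform import Rotation as R
from cell import manip
def ray(p,uv):
    f=240/np.tan(np.radians(p["fovy"]/2)); 
    d=np.array([(uv[0]-p["cx"])/f,(uv[1]-p["cy"])/f,1.])
    return np.array(p["origin"]),R.from_euler("xyz",p["attitude"]).as_matrix()@d
def plane(p,uv,z):
    o,d=ray(p,uv); return o+d*(z-o[2])/d[2]
def proj(p,X):
    f=240/np.tan(np.radians(p["fovy"]/2))
    c=R.from_euler("xyz",p["attitude"]).as_matrix().T@(np.asarray(X,float)-p["origin"])
    return np.array([p["cx"]+f*c[0]/c[2],p["cy"]+f*c[1]/c[2]])
def tri(p1,u1,p2,u2):
    o1,d1=ray(p1,u1);o2,d2=ray(p2,u2)
    s=np.linalg.lstsq(np.c_[d1,-d2],o2-o1,rcond=None)[0]
    a,b=o1+s[0]*d1,o2+s[1]*d2
    return (a+b)/2,np.linalg.norm(a-b)
E
python3 - <<'E'
from h import *
np.set_printoptions(precision=1,suppress=True)
T=manip.camera_params("top")
for n,uv,z in [("vee",(205,348),34),("gauge",(253,342),35),("obj",(300,342),61),("ring",(354,348),14),("glue",(399,361),76),("nG",(232,288),40),("nV",(275,289),40),("nM",(318,289),40),("nO",(360,291),40),("can",(345,226),64),("ring2",(449,152),15),("ring3",(361,139),15),("arch",(182,297),250)]: print(n,plane(T,uv,z))
im=cv2.imread("pics/top0.png")
cv2.imwrite("pics/topcrop.png",cv2.resize(im[255:385,175:425],None,fx=3.2,fy=3.2,interpolation=cv2.INTER_CUBIC))
E
```

```text
vee [406.4 129.4  34. ]
gauge [418.   48.7  35. ]
obj [419.7 -31.6  61. ]
ring [ 411.3 -122.9   14. ]
glue [ 392.6 -192.8   76. ]
nG [508.1  87.4  40. ]
nV [507.8  14.   40. ]
nM [509.3 -59.2  40. ]
nO [ 507.3 -130.7   40. ]
can [ 614.8 -102.9   64. ]
ring2 [ 763.8 -290.5   15. ]
ring3 [ 785.1 -131.2   15. ]
arch [477.2 123.8 250. ]
```

View pics/topcrop.png

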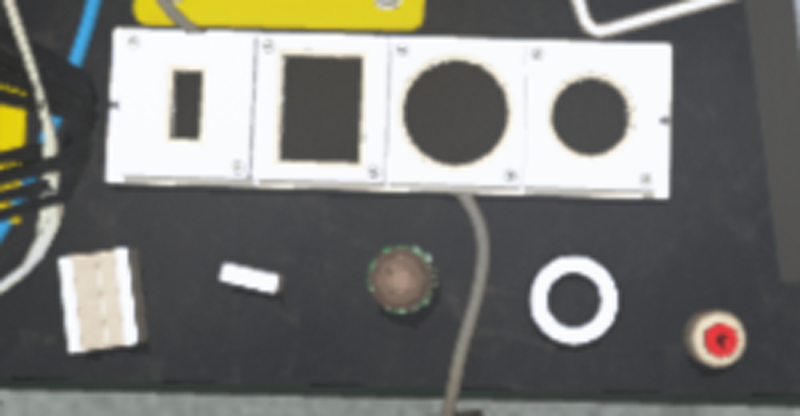

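View pics/wrist0.png

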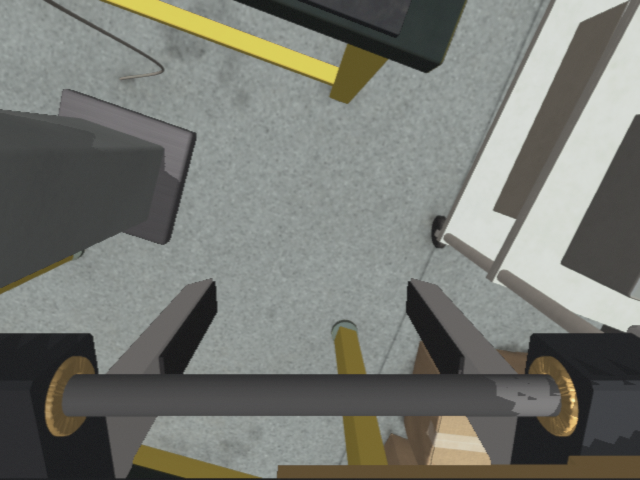

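The crop confirms the ring at top-image (354,348): a small silver/black ring on the bench next to the glue bottle, about 50 mm outside. The wrist view shows only the floor. The yellow arch near the slot could foul the gripper body, so I'll measure it.

```bash
python3 - <<'E'
from h import *
a=cv2.imread("pics/top0.png")[255:335,60:220]; b=cv2.imread("pics/side0.png")[180:300,160:340]
a=cv2.resize(a,(800,400),interpolation=cv2.INTER_CUBIC); b=cv2.resize(b,(300*1,200),interpolation=cv2.INTER_CUBIC)
c=np.zeros((600,800,3),np.uint8); c[:400]=a; c[400:,:300]=b
cv2.imwrite("pics/arch.png",c)
E
```

```text
(no output)
```

View pics/arch.png

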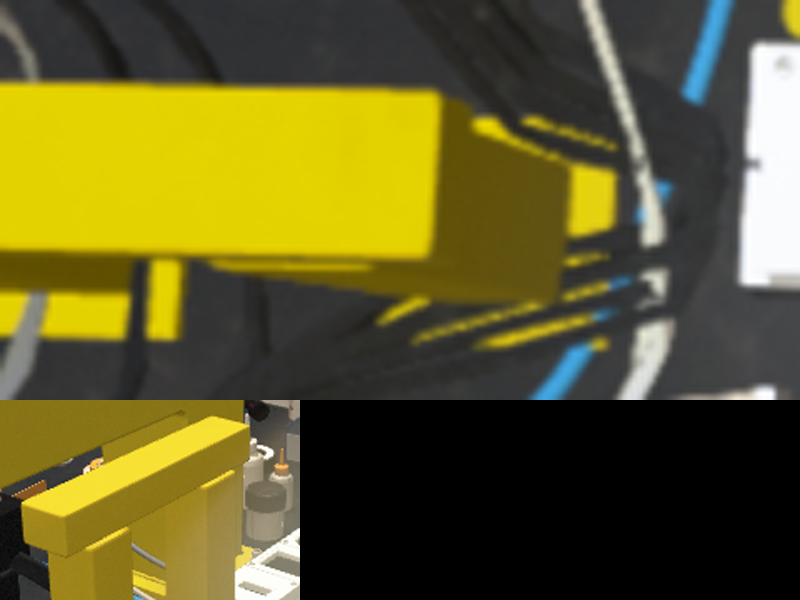

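The top face of the arch ends at top-image (148,273) and (147,307). In the side image the same corners are (286,189) and (309,195).

```bash
python3 - <<'E'
from h import *
np.set_printoptions(precision=1,suppress=True)
T=manip.camera_params("top");S=manip.camera_params("side")
for t,s in [((148,273),(286,189)),((147,306.6),(309,195))]: print(tri(T,t,S,s))
print(plane(T,(182,297),0),plane(T,(171.5,315),0), "foot end",plane(T,(183,295),0))
for n,X in [("ring",(411,-123,14)),("obj",(420,-32,61)),("g",(418,49,35)),("v",(406,129,34))]: print(n,proj(S,X))
J=manip.read_state(); print(R.from_euler("xyz",J["eef_rot"]).as_matrix())
E
```

```text
(array([508.2, 169.4, 260.2]), np.float64(0.2937943176472355))
(array([463.7, 168.6, 259.1]), np.float64(2.250399782751783))
[493.7 180.9   0. ] [461.8 197.5   0. ] foot end [497.3 179.3   0. ]
ring [408.6 275.1]
obj [385.8 269.6]
g [365.3 299. ]
v [348.6 320.5]
[[ 0.9  0.3 -0. ]
 [ 0.3 -0.9  0. ]
 [ 0.  -0.  -1. ]]
```

```bash
cat >> h.py <<'E'
def go(x,y,z,yaw=0.0):
    "prints the shift (cm, tool axes) and turn (5 deg units) from the present pose; yaw of tool in deg"
    s=manip.read_state(); M=R.from_euler("xyz",s["eef_rot"]).as_matrix()
    d=M.T@(np.array([x,y,z])-s["eef_pos"])/10
    y0=np.degrees(s["eef_rot"][2]); t=(y0-yaw+90)%180-90
    print("go",np.round(d,2),"turn",round(t/5,2),"now",np.round(s["eef_pos"],1),"yaw",round(y0,1),"gap",round(s["finger_gap"],1),"t",round(s["clock"],1),"F",np.round(s["wrist_force"],1))
def snap(n,cam="wrist"):
    p=manip.camera_params(cam); im=manip.camera(cam)[:,:,::-1].copy(); cv2.imwrite(f"pics/{n}.png",im)
    import pickle; pickle.dump(p,open(f"pics/{n}.pkl","wb")); return p,im
E
python3 -m creep '[[1,[31.5,-42,0],3.8],[1,[31.5,-42,0],3.8],[1,[31.5,-42,0],3.8],[1,[31.5,-42,0],3.8],[1,[31.5,-42,0],3.8],[1,[31.5,-42,0],3.8],[1,[31.5,-42,0],3.8],[1,[31.5,-42,0],3.8],[1,[31.5,-42,0],3.8],[1,[31.5,-42,0],3.8],[1,[31.5,-42,0],3.8],[1,[31.5,-42,0],3.8]]'
python3 -c "
from h import *
go(340,-20,182)"
```

```text
clock: 1.35
eef_pos: [340.5, -18.7, 182.1]
eef_rot: [-3.141, -0.0, 0.002]
wrist_force: [0.3, 0.4, 0.8]
finger_gap: 94.0
finger_force: 0.0
go [-0.05  0.13  0.01] turn 0.03 now [340.5 -18.7 182.1] yaw 0.1 gap 94.0 t 1.4 F [0.3 0.4 0.8]
```

```bash
python3 -c "
from h import *
snap('w1')"
python3 -m creep '[[1,[0,-10,0],0],[1,[0,-10,0],0],[1,[0,-10,0],0],[1,[0,-10,0],0],[1,[0,-10,0],0],[1,[0,-10,0],0]]'
python3 -c "
from h import *
snap('w2')
for n in ('w1','w2'):
    im=cv2.imread(f'pics/{n}.png'); g=cv2.cvtColor(im,cv2.COLOR_BGR2GRAY)
    m=cv2.inRange(g,150,255)
    for nm,mm in (('W',m),('B',cv2.inRange(cv2.cvtColor(im,cv2.COLOR_BGR2HSV),(0,50,40),(20,160,200)))):
        k,l,s,c=cv2.connectedComponentsWithStats(mm)
        for i in range(1,k):
            if s[i,4]>250: print(n,nm,s[i],c[i].round(1))
"
```

```text
clock: 2.0
eef_pos: [340.5, 77.6, 182.1]
eef_rot: [3.141, -0.0, -0.005]
wrist_force: [-0.6, -0.9, -0.1]
finger_gap: 93.9
finger_force: 0.0
w1 W [  132     0   364    84 17144] [303.8  44.7]
w1 W [ 63  28  26  34 466] [78.3 44.6]
w1 W [   0   96  170   89 3247] [124.3 150.9]
w1 W [ 398  122   50   51 1180] [422.7 146.9]
w1 W [214 130  36  17 367] [231.8 137.7]
w1 W [500 154  28  31 306] [509.2 166.9]
w1 W [ 159  416   81   62 2788] [188.  439.2]
w1 W [ 358  416   73   49 2546] [401.6 436.5]
w1 B [ 306  117   38   39 1073] [324.7 135.4]
w1 B [  44  356   51   81 1915] [ 64.2 396.4]
w1 B [ 528  356   51   81 1989] [558.4 396.5]
w1 B [ 276  455  364   24 5849] [475.6 469.9]
w2 W [  246     0   351    82 10635] [338.7  44.7]
w2 W [ 430    0   95   73 2740] [476.6  47.2]
w2 W [ 517    0   99   74 4158] [565.2  42.4]
w2 W [170  27  25  36 488] [185.3  45.1]
w2 W [ 15  59  21  50 540] [25.8 83.5]
w2 W [  56   97  167   95 1094] [162.  153.9]
w2 W [ 501  121   51   51 1185] [526.3 145.6]
w2 W [ 225  122   52   63 2337] [251.  153.1]
w2 W [324 130  36  17 367] [341.4 137.8]
w2 W [610 152  28  31 344] [619.5 165.5]
w2 W [ 242  416   71   62 2736] [266.8 441.9]
w2 W [442 416  49  49 938] [468.4 438. ]
w2 B [ 421  117   38   38 1095] [440.1 135. ]
w2 B [  44  356   51   81 1968] [ 63.8 396.7]
w2 B [ 528  356   51   81 1961] [558.2 396.5]
w2 B [ 277  455  363   24 5841] [476.6 469.9]
```

View pics/w1.png

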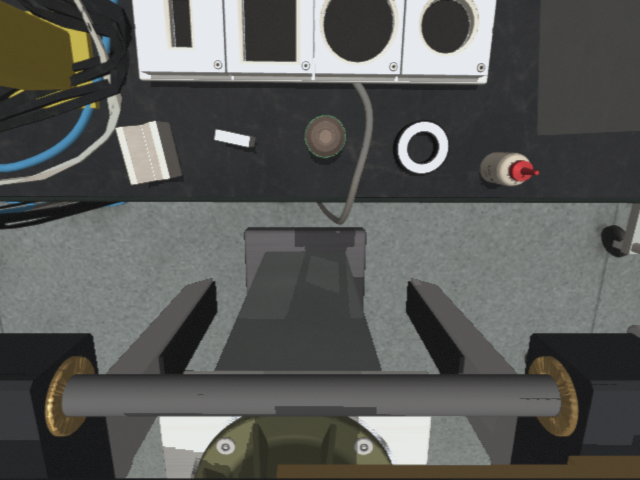

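View pics/w2.png

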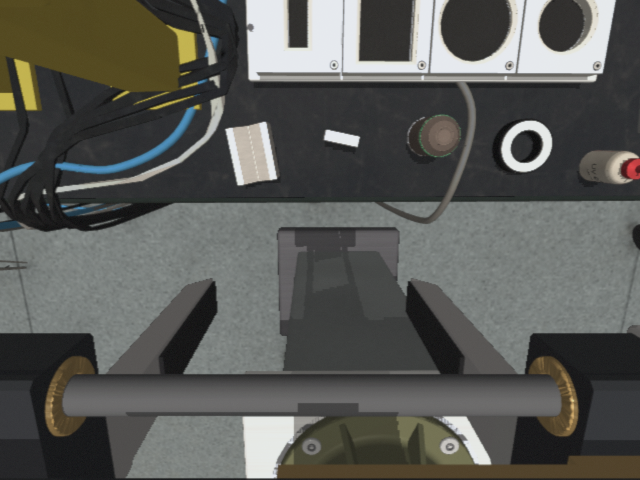

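w1 and w2 show the same row. In w1: vee block (148,153), gauge block top (232,138), objective (324,136), ring (423,147), glue bottle (505,168), with the pockets along the top edge. A cable loops between the objective and the ring, and cables lie left of the vee block.

```bash
cat > m.py <<'E'
from h import *
import pickle
np.set_printoptions(precision=1,suppress=True)
I={n:cv2.imread(f'pics/{n}.png') for n in('w1','w2')};P={n:pickle.load(open(f'pics/{n}.pkl','rb')) for n in I}
def comp(n,pt,lo=150,box=None):
    g=cv2.cvtColor(I[n],cv2.COLOR_BGR2GRAY);m=cv2.inRange(g,lo,255)
    k,l,s,c=cv2.connectedComponentsWithStats(m,connectivity=4);i=l[pt[1],pt[0]]
    mm=(l==i).astype(np.uint8);cs=max(cv2.findContours(mm,0,cv2.CHAIN_APPROX_NONE)[0],key=len)
    return cs
E
python3 - <<'E'
from m import *
def outl(n,cs,z): return np.array([plane(P[n],q,z)[:2] for q in cs[:,0].astype(float)],np.float32)
# ring
c1,c2=comp('w1',(402,147)),comp('w2',(505,147))
e1,e2=cv2.fitEllipse(c1),cv2.fitEllipse(c2)
print("ring",e1,tri(P['w1'],e1[0],P['w2'],e2[0]))
for n,c in(('w1',c1),('w2',c2)): print(cv2.fitEllipse(outl(n,c,15)))
c1,c2=comp('w1',(232,138)),comp('w2',(341,138))
print("gauge",tri(P['w1'],cv2.minAreaRect(c1)[0],P['w2'],cv2.minAreaRect(c2)[0]))
for n,c in(('w1',c1),('w2',c2)): print(cv2.minAreaRect(outl(n,c,35)))
c2=comp('w2',(235,140)); b=cv2.boxPoints(cv2.minAreaRect(c2));print("vee",b);print(cv2.minAreaRect(outl('w2',c2,34)))
# objective brown: print outlines
for n,x0 in(('w1',290),('w2',400)):
    h=cv2.cvtColor(I[n],cv2.COLOR_BGR2HSV);m=cv2.inRange(h,(0,30,30),(25,200,255));m[:,:x0]=0;m[:,x0+75:]=0;m[:105]=0;m[175:]=0
    c=max(cv2.findContours(m,0,1)[0],key=cv2.contourArea);print("obj",n,cv2.boundingRect(c),cv2.minEnclosingCircle(c))
    g=cv2.cvtColor(I[n],cv2.COLOR_BGR2GRAY)
# screws + pallet corners
a=cv2.resize(I['w1'][100:200,100:340],None,fx=3.3,fy=3.3,interpolation=2);b=cv2.resize(I['w2'][90:180,390:630],None,fx=3.3,fy=3.3,interpolation=2)
cv2.imwrite('pics/c3.png',np.vstack([a,b])[:600])
E
```

```text
ring ((422.6196594238281, 147.03285217285156), (47.94760513305664, 51.61628723144531), 37.982845306396484) (array([ 411.6, -120.6,   14. ]), np.float64(0.021626526995691262))
((411.2734680175781, -120.29291534423828), (44.93240737915039, 45.39105987548828), 178.63970947265625)
((411.2532958984375, -120.04239654541016), (44.83917236328125, 45.444339752197266), 0.2965873181819916)
gauge (array([419.4,  51.8,  33. ]), np.float64(0.052548724003322514))
((419.3482360839844, 51.32792663574219), (29.992752075195312, 8.804933547973633), 78.28771209716797)
((419.30255126953125, 51.900169372558594), (30.071561813354492, 8.801694869995117), 78.04287719726562)
vee [[224.9 128.6]
 [265.6 120.8]
 [276.5 178.1]
 [235.8 185.9]]
((406.1502990722656, 130.92868041992188), (49.195411682128906, 36.11273956298828), 9.35356616973877)
obj w1 (306, 116, 38, 41) ((324.6487731933594, 135.94627380371094), 20.121479034423828)
obj w2 (421, 116, 39, 40) ((440.79998779296875, 135.8800048828125), 20.583946228027344)
```

View pics/c3.png

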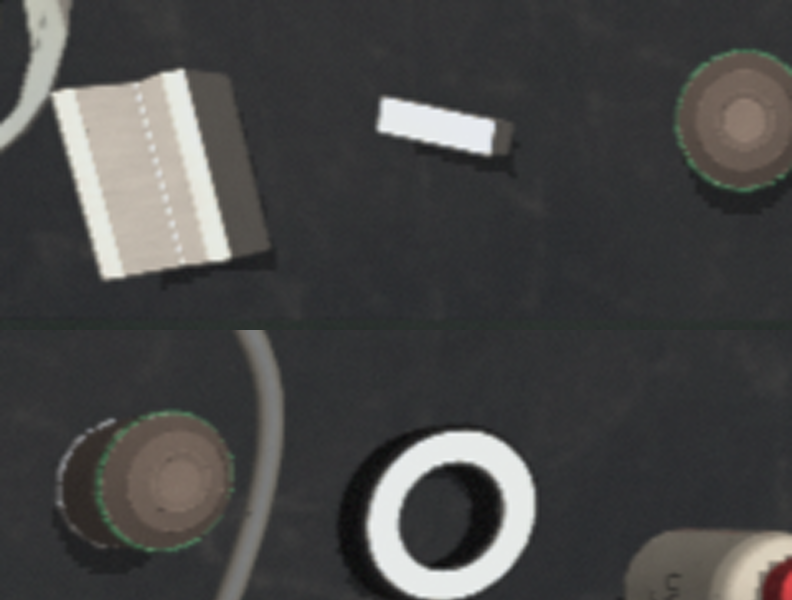

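The crop gives clean outlines. The vee block's lands, the gauge block's top and the ring agree with the given sizes. The objective is topped by a 35 mm green-edged shoulder, and the cable passes about 10 mm to its right.

```bash
python3 - <<'E'
from m import *
print(tri(P['w1'],(324.65,135.95),P['w2'],(440.8,135.9)))
# cable near objective: heights via white/grey center at two rows
print(tri(P['w1'],(370,120),P['w2'],(471,120)),tri(P['w1'],(122,81),P['w2'],(222,81)))
go(420,-32,182)
E
```

```text
(array([420.4, -28.7,  52.1]), np.float64(0.4718810936508061))
(array([435.8, -73.1,  -0.7]), np.float64(0.8262214160220114)) (array([472.2, 162.6, -12.4]), np.float64(0.83659412739036))
go [ 8.  10.9  0. ] turn -0.05 now [340.5  77.7 182.1] yaw -0.3 gap 94.0 t 2.0 F [0.3 0.5 0.2]
```

```bash
python3 -m creep '[[0.3,[8,10.7,0],0],[0.3,[8,10.7,0],0],[0.3,[8,10.7,0],0],[0.3,[8,10.7,0],0],[0.3,[8,10.7,0],0],[0.3,[8,10.7,0],0]]'
python3 - <<'E'
from h import *
np.set_printoptions(precision=1,suppress=True)
p,im=snap('w3'); go(420.4,-28.7,30)
cv2.imwrite('pics/w3c.png',im)
h=cv2.cvtColor(im,cv2.COLOR_BGR2HSV)
m=cv2.inRange(h,(0,30,30),(25,200,255)); 
c,r=proj(p,(420.4,-28.7,52)),35; print(c)
E
```

```text
clock: 2.65
eef_pos: [419.6, -28.0, 182.2]
eef_rot: [-3.141, 0.0, -0.002]
wrist_force: [0.3, -0.4, -0.1]
finger_gap: 61.1
finger_force: 0.0
go [ 0.1  0.1 15.2] turn -0.02 now [419.6 -27.7 182.3] yaw -0.1 gap 61.3 t 2.7 F [ 0.6 -0.5  0.8]
[313. 230.]
```

View pics/w3c.png

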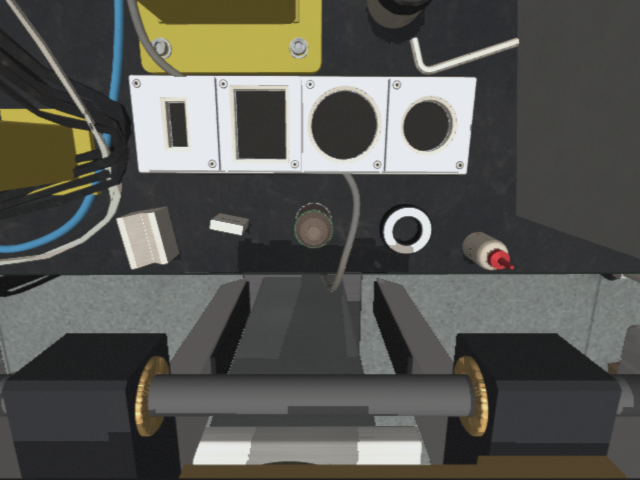

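w3 shows all four pockets whole, from left to right: slot (176,124), rectangle (261,124), large round (344,124), small round (428,125). The objective is at (313,228). The front screws are visible, so I can check the pallet's height against w1.

```bash
python3 - <<'E'
from m import *
p3=pickle.load(open('pics/w3.pkl','rb'));im=cv2.imread('pics/w3.png')
for a,b in [((218,65),(212,163.5)),((306,66),(295,164)),((393,67),(377,165)),((479,69),(460,165))]: print(tri(P['w1'],a,p3,b))
g=im.min(2)
for lo in (170,195,215):
    m=cv2.inRange(g,lo,255);m[:60]=0;m[185:]=0;m[:,:120]=0;m[:,490:]=0
    cs,hi=cv2.findContours(m,cv2.RETR_CCOMP,cv2.CHAIN_APPROX_NONE)
    for c,h in zip(cs,hi[0]):
        if cv2.contourArea(c)<400: continue
        w=np.array([plane(p3,q,40)[:2] for q in c[:,0].astype(float)],np.float32)
        (x,y),(a,b),t=cv2.minAreaRect(w); print(lo,'hole' if h[3]>=0 else 'out',f"{x:.1f} {y:.1f} size {a:.1f} {b:.1f} ang {t:.1f}")
E
```

```text
(array([477. ,  59.4,  37.5]), np.float64(0.338215177404674))
(array([476.3, -13.1,  37.4]), np.float64(0.15800083290608588))
(array([475.4, -84.6,  39.1]), np.float64(0.013740497000021444))
(array([ 475. , -158.3,   33.3]), np.float64(1.4429021658828287))
170 out 508.3 -19.8 size 285.8 78.3 ang 89.5
170 hole 509.7 87.0 size 18.8 39.0 ang 89.4
170 hole 508.3 -125.8 size 43.3 43.6 ang 46.4
170 hole 508.7 -54.9 size 58.1 57.4 ang 47.6
170 hole 509.1 16.0 size 45.5 58.3 ang 89.8
195 out 508.3 -55.1 size 214.5 77.8 ang 89.5
195 hole 508.7 -125.4 size 45.6 44.8 ang 30.3
195 hole 509.6 -54.5 size 61.1 58.9 ang 32.7
195 hole 510.3 16.4 size 47.0 60.7 ang 89.9
195 out 509.4 88.1 size 69.5 77.7 ang 89.5
195 hole 510.1 87.3 size 19.9 39.8 ang 89.5
215 out 507.9 -127.3 size 69.7 76.6 ang 89.4
215 hole 509.1 -126.4 size 46.7 48.4 ang 30.3
215 out 508.9 -20.1 size 142.4 77.0 ang 89.8
215 hole 509.8 -55.0 size 61.8 62.6 ang 45.8
215 hole 509.4 16.3 size 50.6 64.0 ang 89.9
215 out 509.7 88.2 size 68.9 76.4 ang 89.6
215 hole 511.3 88.2 size 23.1 42.0 ang 89.9
```

```bash
python3 -m creep '[[0.3,[0.1,0.1,5],0],[0.3,[0.1,0.1,10],0],[0.3,[0.1,0.1,13],0],[0.3,[0.1,0.1,15.2],0],[0.3,[0.1,0.1,15.2],0],[-0.6,[0.1,0.1,15.2],0],[-0.6,[0.1,0.1,15.2],0],[-0.6,[0.1,0.1,15.2],0],[-0.6,[0.1,0.1,15.2],0],[-0.6,[0.1,0.1,15.2],0]]' 35
python3 -c "
from h import *
go(508.2,-127.2,120)
snap('w4')
snap('s4','side')"
```

```text
clock: 3.7
eef_pos: [421.4, -29.2, 30.6]
eef_rot: [3.141, -0.001, -0.002]
wrist_force: [1.1, -2.3, 0.8]
finger_gap: 25.3
finger_force: 29.5
go [ 8.71  9.78 -8.92] turn -0.02 now [421.4 -29.2  30.6] yaw -0.1 gap 25.3 t 3.7 F [ 1.1 -2.3  0.8]
```

```bash
python3 -c "
from h import *
a=cv2.imread('pics/w4.png'); b=cv2.imread('pics/s4.png')
S=manip.camera_params('side');c=proj(S,(420,-29,30)).astype(int);print(c)
b=cv2.resize(b[c[1]-70:c[1]+50,c[0]-80:c[0]+80],(400,300),interpolation=2)
a=cv2.resize(a[160:400,140:500],(400,267))
cv2.imwrite('pics/c4.png',np.vstack([a,b]))
"
```

```text
[383 284]
```

View pics/c4.png

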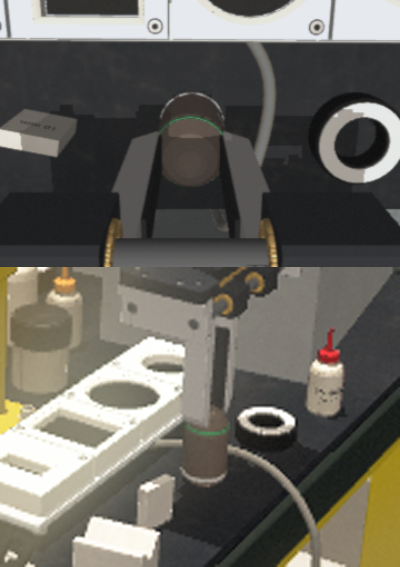

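The wrist crop (top) shows the barrel between the fingertips, but the tips seem to hold only its near part. The side crop shows the green ring just below the finger's end, at about (205,432). I'll check this against projected points.

```bash
python3 - <<'E'
from h import *
np.set_printoptions(precision=1,suppress=True)
S=manip.camera_params('side')
cr=lambda X:(proj(S,X)-[303,214])*2.5+[0,267]
for n,X in [('base',(420.4,-29,0)),('z52',(420.4,-29,52)),('top',(420.4,-29,61)),('tip near +y x+8',(429.4,-16,16.6)),('tip near x-8',(413.4,-16,16.6)),('tip x-8 back',(413.4,-4,16.6)),('tip far x-8',(413.4,-41,16.6)),('ring',(411.5,-120.4,14))]: print(n,cr(X))
s=manip.read_state();print(s['finger_gap'],s['finger_force'],s['wrist_force'],s['moment'])
E
```

```text
base [199.3 477.7]
z52 [203.8 417.9]
top [204.6 407.4]
tip near +y x+8 [182.4 462.2]
tip near x-8 [201.  468.1]
tip x-8 back [193.7 474.4]
tip far x-8 [215.9 455.3]
ring [262.1 420.7]
25.2479740517451 30.000798582028665 [-0.5 -2.6  3.2] [-0.3 -0.  -0. ]
```

```bash
python3 - <<'E'
from h import *
np.set_printoptions(precision=1,suppress=True)
p,a=snap('w5'); S,b=snap('s5','side')
for X in [(421,-16,16.6),(421,-42,16.6),(421,-16,35),(420.4,-29,52),(420.4,-29,0)]:
    for im,q in((a,p),(b,S)):
        c=proj(q,X); print(c); cv2.circle(im,tuple(c.astype(int)),1,(255,0,255),-1)
b=cv2.resize(b[190:310,320:450],None,fx=4,fy=4,interpolation=2)
a=cv2.resize(a[180:420,200:420],(440,480),interpolation=2)
cv2.imwrite('pics/c5.png',np.hstack([a,b])[:, :800])
E
```

```text
[289.8 275. ]
[379.9 293.3]
[334.2 274.9]
[386.1 288. ]
[288.  286.2]
[380.5 284.8]
[312.2 299.5]
[384.5 274.4]
[312.  267.2]
[382.7 298.3]
```

View pics/c5.png

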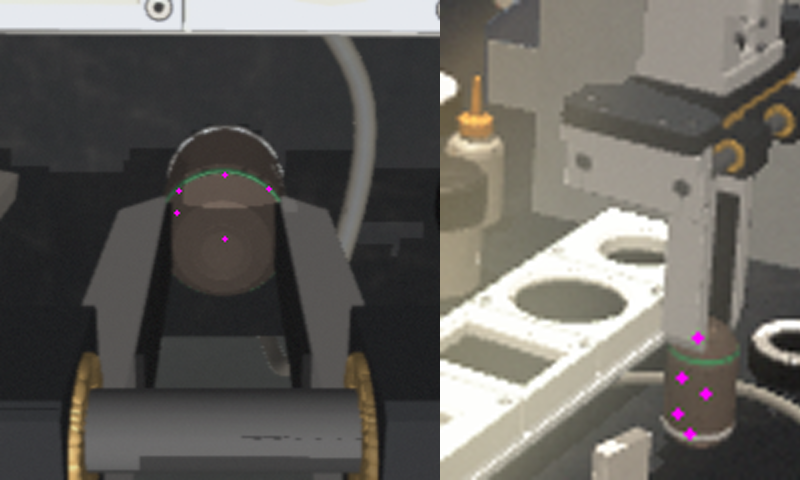

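The wrist view shows the barrel centred between the pads, with its base arc and the projected base point agreeing. The side view shows the finger running into the drawn barrel. The grip holds 30 N at a 25 mm gap, so I'll try a 12 mm lift to see whether it's firm.

```bash
python3 -m creep '[[-0.6,[0,0,-0.6],0],[-0.6,[0,0,-1.2],0],[-0.6,[0,0,-1.2],0],[-0.6,[0,0,-1.2],0]]' 45
python3 - <<'E'
from h import *
p,a=snap('w6'); S,b=snap('s6','side'); s=manip.read_state(); print(s['eef_pos'],s['wrist_force'],s['moment'],s['finger_gap'],s['finger_force'])
b=cv2.resize(b[190:310,320:420],None,fx=4,fy=4,interpolation=2)
a=cv2.resize(a[180:420,220:400],(360,480),interpolation=2)
cv2.imwrite('pics/c6.png',np.hstack([a,b]))
E
```

```text
clock: 4.3
eef_pos: [421.0, -29.0, 42.2]
eef_rot: [-3.142, -0.0, -0.002]
wrist_force: [-0.3, -0.2, -4.1]
finger_gap: 23.8
finger_force: 36.5
[420.92747592 -29.06480024  41.98087343] [-0.45946497  0.53441124 -3.15632712] [ 0.03449156 -0.0112367   0.01155798] 24.481014479416956 36.506887059949804
```

View pics/c6.png

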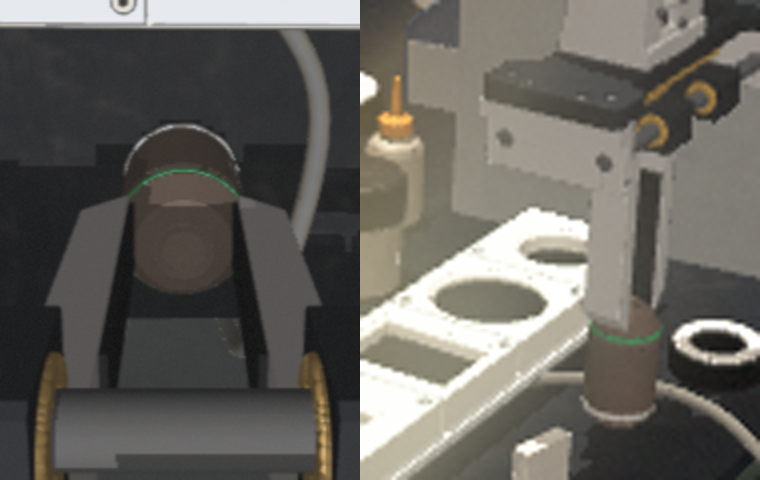

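The side crop shows the objective's base lifted clear and upright. It is held with 36 N and weighs about 3 N.

```bash
python3 -m creep '[[-0.6,[0,0,-4],0],[-0.6,[2,2.2,-6.8],0],[-0.6,[5,5.6,-6.8],0],[-0.6,[8,9,-6.8],0],[-0.6,[8.8,9.8,-6.8],0],[-0.6,[8.8,9.8,-6.8],0],[-0.6,[8.8,9.8,-6.8],0]]'
python3 - <<'E'
from h import *
go(509,-127.2,58.6)
s=manip.read_state();print(s['finger_gap'],s['finger_force'])
E
```

```text
clock: 5.1
eef_pos: [508.3, -126.6, 109.8]
eef_rot: [-3.141, 0.001, -0.002]
wrist_force: [-0.3, -0.4, 0.1]
finger_gap: 18.9
finger_force: 0.0
go [0.08 0.07 5.12] turn -0.02 now [ 508.3 -126.6  109.8] yaw -0.1 gap 18.9 t 5.1 F [-0.3 -0.4  0.1]
18.870434493156978 0.0
```

The grip was lost on the way, so I need to see where the objective is now.

```bash
python3 - <<'E'
from h import *
p,a=snap('w7'); S,b=snap('s7','side')
b=cv2.resize(b[200:340,310:450],(480,480),interpolation=2)
cv2.imwrite('pics/c7.png',np.hstack([cv2.resize(a[:300,200:520],(320,300)),np.zeros((300,1,3),np.uint8)])) 
c=np.zeros((480,800,3),np.uint8);c[:240,:320]=cv2.resize(a,(320,240));c[:,320:]=b
cv2.imwrite('pics/c7.png',c)
E
```

```text
(no output)
```

View pics/c7.png

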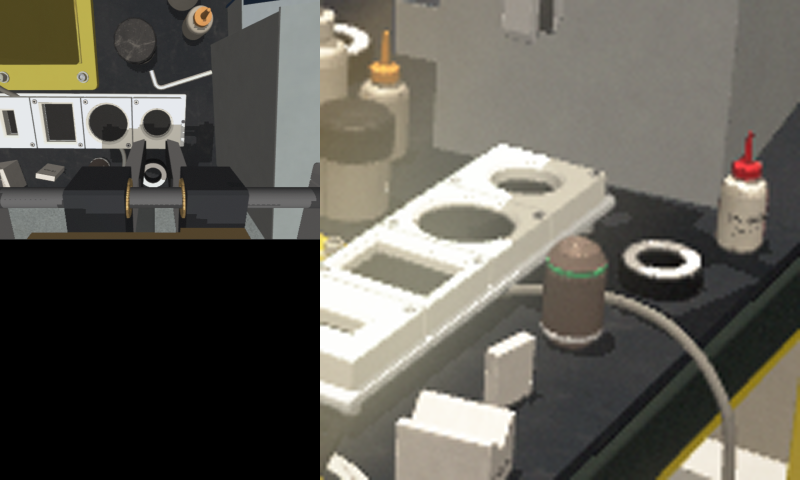

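The objective slipped from its nose and is still standing upright where it was. The side view also shows the fingertips at the top, near (530,30). I'll compare the true tip height with the reported one.

```bash
python3 - <<'E'
from h import *
np.set_printoptions(precision=1,suppress=True)
S=manip.camera_params('side')
k=480/140
f=lambda X:(proj(S,X)-[310,200])*k+[320,0]
for n,X in [('tip96 +y',(508.3,-117,96)),('tip 120',(508.3,-117,120)),('obj base',(420.4,-29,0)),('obj top',(420.4,-29,61)),('bottle top',(392.6,-190,76)),('bottle base',(392.6,-190,0)),('can top',(615,-103,64)),('pocketO',(508.2,-127.2,40)),('pocketM',(508.8,-55.3,40)),('ring',(411.5,-120.4,14))]: print(n,f(X))
E
```

```text
tip96 +y [517.2  96.2]
tip 120 [519.5  59. ]
obj base [569.3 336.9]
obj top [576.6 240.5]
bottle top [742.4 132.5]
bottle base [730.  245.1]
can top [353.8 111.7]
pocketO [520.3 175.2]
pocketM [460.6 216.7]
ring [655.4 258.8]
```

```bash
python3 - <<'E'
from h import *
import pickle
np.set_printoptions(precision=1,suppress=True)
for n,a,b,g,tcp in [('w1',(216,281),(407,281),94,(340.5,-18.7,182.1)),('w3',(249.5,281),(374,281),61.3,(419.6,-27.8,182.3))]:
    p=pickle.load(open(f'pics/{n}.pkl','rb')); o,d1=ray(p,a);_,d2=ray(p,b)
    k=g/np.linalg.norm(d1-d2); print(n,o+k*d1-tcp,o+k*d2-tcp, o-np.array(tcp))
S=manip.camera_params('side')
im=cv2.imread('pics/s7.png'); f=lambda q:((np.array(q)-[320,0])*140/480+[310,200])
for q in [(517,38),(535,38),(548,33)]:
    o,d=ray(S,f(q)); k=(-117-o[1])/d[1]; print(o+k*d)
print(manip.tip_reach)
E
```

```text
w1 [ 8.5 47.6 21.2] [  8.7 -46.4  21.1] [ 74.    0.7 200.9]
w3 [ 8.7 30.9 21. ] [  8.5 -30.4  20.9] [ 74.1   0.2 200.8]
[ 510.8 -117.   132.8]
[ 498.9 -117.   135.5]
[ 490.6 -117.   140.5]
14.0
```

Two wrist views and the side view all put the fingertips about 21 mm above (behind) the reported TCP, not 14 mm ahead of it. That's why the grip landed on the dome. From here I use tip z = eef z + 21. Going back to re-measure the objective.

```bash
python3 -m creep '[[0.3,[-4,-2.5,-4],0],[0.3,[-8,-5,-4],0],[0.3,[-12,-8,-4],0],[0.3,[-14.8,-9.8,-4],0],[0.3,[-14.8,-9.8,-4],0],[0.3,[-14.8,-9.8,-4],0],[0.3,[-14.8,-9.8,-4],0]]' 30
python3 - <<'E'
from m import *
p,im=snap('w8'); go(420.4,-29,10)
h=cv2.cvtColor(im,cv2.COLOR_BGR2HSV);c=proj(p,(420.4,-29,45)).astype(int)
m=cv2.inRange(h,(0,30,30),(25,200,255));x0,y0=c-50;q=np.zeros_like(m);q[max(y0,0):y0+100,x0:x0+100]=m[max(y0,0):y0+100,x0:x0+100]
cc=max(cv2.findContours(q,0,1)[0],key=cv2.contourArea);e=cv2.minEnclosingCircle(cc);print(c,cv2.boundingRect(cc),e)
P1=P['w1'];print(tri(P1,(324.65,135.95),p,e[0]),plane(p,e[0],45),plane(P1,(324.65,135.95),45),plane(P['w2'],(440.8,135.9),45))
E
```

```text
clock: 5.9
eef_pos: [361.6, -29.1, 150.4]
eef_rot: [3.141, -0.001, -0.002]
wrist_force: [-0.2, 0.7, -0.5]
finger_gap: 61.0
finger_force: 0.0
go [ 5.9 -0.  14. ] turn -0.02 now [361.6 -29.2 150.2] yaw -0.1 gap 61.1 t 6.0 F [ 0.6 -0.5  0. ]
[312 164] (291, 139, 42, 44) ((311.2086181640625, 160.61920166015625), 21.620302200317383)
(array([421.6, -29.1,  19.4]), np.float64(1.5614434102972468)) [423.  -28.4  45. ] [420.7 -28.9  45. ] [420.3 -31.   45. ]
```

```bash
python3 -m creep '[[0.3,[4,0,0],0],[0.3,[6.1,0,4],0],[0.3,[6.1,0,8],0],[0.3,[6.1,0,12],0],[0.3,[6.1,0,13.8],0],[0.3,[6.1,0,14.8],0],[0.3,[6.1,0,15.6],0],[0.3,[6.1,0,15.6],0]]'
python3 - <<'E'
from h import *
p,a=snap('w9'); S,b=snap('s9','side'); s=manip.read_state(); print(s['eef_pos'],s['wrist_force'],s['finger_gap'],s['finger_force'])
b=cv2.resize(b[190:310,320:420],None,fx=4,fy=4,interpolation=2)
a=cv2.resize(a[180:420,220:400],(360,480),interpolation=2)
cv2.imwrite('pics/c9.png',np.hstack([a,b]))
E
```

```text
clock: 6.75
eef_pos: [422.2, -29.3, -6.2]
eef_rot: [-3.142, 0.0, -0.002]
wrist_force: [-0.4, 0.6, 0.0]
finger_gap: 61.1
finger_force: 0.0
[422.68779635 -29.25799681  -5.17995108] [0.05035439 0.98786151 0.06949025] 61.290441862673525 0.0
```

View pics/c9.png

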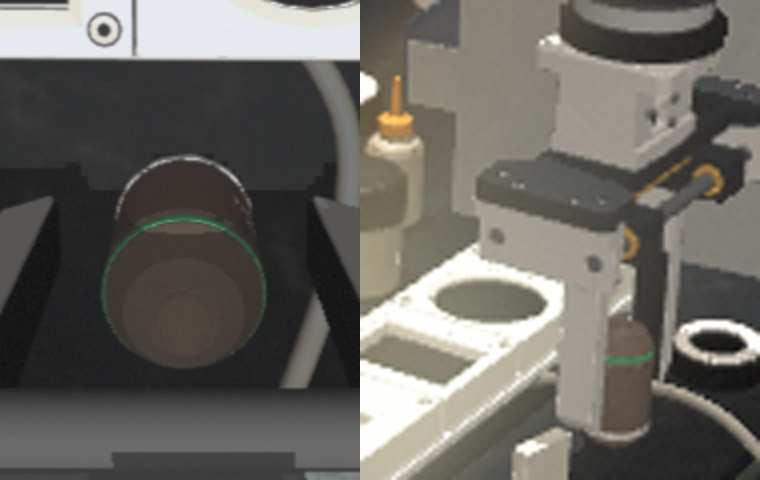

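The fingers now straddle the barrel with their tips low, around z = 15 (side crop, tip at (580,425)). That was my 14th and last picture to view, so from here I check by numbers. Closing.

```bash
python3 -m creep '[[-0.6,[0,0,0],0],[-0.6,[0,0,0],0],[-0.6,[0,0,0],0],[-0.6,[0,0,0],0],[-0.6,[0,0,0],0]]' 40; python3 -m creep '[[-0.6,[0,0,-1],0],[-0.6,[0,0,-2],0],[-0.6,[0,0,-2],0]]'; python3 -c "
from h import *
go(509,-127.5,0)"
```

```text
clock: 7.35
eef_pos: [422.3, -29.2, -5.6]
eef_rot: [3.141, -0.0, -0.002]
wrist_force: [-0.7, -1.0, 4.4]
finger_gap: 32.7
finger_force: 39.9
clock: 7.65
eef_pos: [422.9, -29.2, 15.6]
eef_rot: [3.141, -0.002, -0.002]
wrist_force: [-0.4, 0.7, -3.5]
finger_gap: 32.6
finger_force: 39.9
go [8.63 9.81 1.58] turn -0.02 now [422.9 -29.2  15.6] yaw -0.1 gap 32.6 t 7.7 F [-0.4  0.7 -3.5]
```

```bash
python3 -m creep '[[-0.6,[0,0,-3.5],0],[-0.6,[0,0,-6],0],[-0.6,[3,3.4,-6],0],[-0.6,[6,6.8,-6],0],[-0.6,[8.55,9.8,-6],0],[-0.6,[8.55,9.8,-6],0],[-0.6,[8.55,9.8,-6],0]]'; python3 - <<'E'
from h import *
np.set_printoptions(precision=1,suppress=True)
p,im=snap('w10'); go(508.4,-127.3,22.4); s=manip.read_state();print(s['finger_force'])
E
```

```text
clock: 8.35
eef_pos: [507.0, -127.5, 73.5]
eef_rot: [-3.141, 0.001, -0.003]
wrist_force: [-1.2, -0.1, -3.7]
finger_gap: 32.6
finger_force: 39.9
go [0.2 0.1 5.1] turn -0.02 now [ 506.7 -126.8   73.7] yaw -0.1 gap 33.2 t 8.4 F [-0.   0.1 -3.3]
39.895013969508
```

```bash
python3 -m creep '[[-0.6,[0.1,0,2],0],[-0.6,[0.1,0,3.5],0],[-0.6,[0.1,0,4.3],0],[-0.6,[0.1,0,4.8],0],[-0.6,[0.1,0,5.0],0],[-0.6,[0.1,0,5.0],0]]'; python3 -c "
from h import *
go(508.4,-127.3,22.4);s=manip.read_state();print(s['finger_force'],s['moment'])"
```

```text
clock: 9.0
eef_pos: [508.5, -127.1, 24.5]
eef_rot: [3.141, -0.0, -0.002]
wrist_force: [0.3, -0.4, -3.8]
finger_gap: 33.0
finger_force: 39.9
go [-0.01  0.02  0.21] turn -0.02 now [ 508.5 -127.1   24.5] yaw -0.1 gap 33.0 t 9.0 F [ 0.3 -0.4 -3.8]
39.895069773774594 [0.05793744 0.01911983 0.00568747]
```

```bash
python3 -m creep '[[-0.6,[0,0,0.2],0],[-0.6,[0,0,0.2],0]]'; python3 -m creep '[[-0.6,[0,0,0.15],0],[-0.6,[0,0,0.15],0]]'
```

```text
clock: 9.2
eef_pos: [508.7, -127.3, 22.5]
eef_rot: [3.141, -0.001, -0.002]
wrist_force: [-0.1, -0.5, -2.4]
finger_gap: 32.6
finger_force: 39.9
clock: 9.4
eef_pos: [509.0, -127.4, 22.4]
eef_rot: [3.141, -0.001, -0.002]
wrist_force: [-6.6, 3.4, 15.9]
finger_gap: 33.2
finger_force: 40.0
```

Contact came at the predicted height. Releasing and rising.

```bash
python3 -m creep '[[0.05,[0,0,-0.1],0],[0.05,[0,0,-0.1],0],[0.05,[0,0,-0.1],0],[0.05,[0,0,-1],0],[0.05,[0,0,-4],0],[0.05,[0,0,-8],0],[0.38,[0,0,-9.5],0],[0.38,[-4,0,-9.5],0],[0.38,[-8,0,-9.5],0],[0.38,[-12,0,-9.5],0],[0.38,[-15,0,-9.5],0],[0.38,[-15,0,-9.5],0]]'
python3 - <<'E'
from m import *
p,im=snap('w11');h=cv2.cvtColor(im,cv2.COLOR_BGR2HSV)
# objective in nest
c=proj(p,(508.4,-127.3,70)).astype(int);m=cv2.inRange(h,(0,30,30),(25,200,255));q=np.zeros_like(m);q[max(c[1]-60,0):c[1]+60,c[0]-60:c[0]+60]=m[max(c[1]-60,0):c[1]+60,c[0]-60:c[0]+60]
cc=max(cv2.findContours(q,0,1)[0],key=cv2.contourArea);e=cv2.minEnclosingCircle(cc);print('obj',c,e,plane(p,e[0],70),cv2.boundingRect(cc))
# ring
g=cv2.cvtColor(im,cv2.COLOR_BGR2GRAY);m=cv2.inRange(g,150,255);c=proj(p,(411.5,-120.4,15))
k,l,s,cen=cv2.connectedComponentsWithStats(m)
for i in range(1,k):
    if np.linalg.norm(cen[i]-c)<12 and s[i,4]>400: print('ring',s[i],cen[i],plane(p,cen[i],15))
print(c); go(411.5,-120.4,-14)
E
```

```text
clock: 10.6
eef_pos: [356.3, -126.9, 116.3]
eef_rot: [3.141, -0.0, -0.003]
wrist_force: [0.8, -0.5, -0.2]
finger_gap: 64.9
finger_force: 0.0
obj [312   1] ((311.0, 2.5), 28.11148452758789) [ 507.9 -126.4   70. ] (283, 0, 57, 28)
ring [ 274  139   60   60 1654] [303.9 168.4] [ 412.  -120.6   15. ]
[303.6 169.1]
go [ 5.3 -0.7 13.1] turn -0.03 now [ 358.1 -127.2  116.6] yaw -0.2 gap 64.9 t 10.7 F [ 0.1 -0.4 -1.1]
```

```bash
python3 -m creep '[[0.38,[4,-0.6,2],0],[0.38,[5.4,-0.7,6],0],[0.38,[5.4,-0.7,10],0],[0.38,[5.4,-0.7,12],0],[0.38,[5.4,-0.7,13],0],[0.38,[5.4,-0.7,13],0],[-0.2,[5.4,-0.7,13],0],[-0.2,[5.4,-0.7,13],0],[-0.2,[5.4,-0.7,13],0],[-0.2,[5.4,-0.7,13],0]]' 35; python3 -m creep '[[-0.2,[0,0,-1],0],[-0.2,[0,0,-2],0],[-0.2,[0,0,-2],0]]'
```

```text
clock: 11.65
eef_pos: [413.3, -120.5, -13.2]
eef_rot: [3.141, -0.002, -0.002]
wrist_force: [-0.5, 0.4, 7.8]
finger_gap: 48.6
finger_force: 35.0
clock: 11.95
eef_pos: [413.3, -120.4, 7.3]
eef_rot: [3.141, -0.003, -0.002]
wrist_force: [0.4, 0.2, -1.4]
finger_gap: 48.0
finger_force: 35.0
```

```bash
python3 -m creep '[[-0.2,[0,0,-3],0],[-0.2,[0,-3,-5.3],0],[-0.2,[0,-6.5,-5.3],0],[-0.2,[4,-6.5,-5.3],0],[-0.2,[8,-6.5,-5.3],0],[-0.2,[9.7,-6.5,-5.3],0],[-0.2,[9.7,-6.5,-5.3],0],[-0.2,[9.7,-6.5,-5.3],0]]'; python3 - <<'E'
from m import *
p,im=snap('w12'); go(510,-55.3,20.8)
s=manip.read_state();print(s['finger_force'])
E
```

```text
clock: 12.75
eef_pos: [508.8, -55.2, 58.3]
eef_rot: [-3.141, 0.001, -0.002]
wrist_force: [-0.6, 1.4, -0.1]
finger_gap: 48.3
finger_force: 35.0
go [0.1 0.  3.8] turn -0.02 now [508.6 -55.3  58.4] yaw -0.1 gap 48.3 t 12.8 F [-0.3  0.4 -1. ]
34.99946415424347
```

```bash
python3 -m creep '[[-0.2,[0.05,0,1.5],0],[-0.2,[0.05,0,2.5],0],[-0.2,[0.05,0,3.2],0],[-0.2,[0.05,0,3.5],0],[-0.2,[0.05,0,3.5],0]]'; python3 -m creep '[[-0.2,[0,0,0.2],0],[-0.2,[0,0,0.2],0]]'
```

```text
clock: 13.3
eef_pos: [509.8, -55.3, 23.4]
eef_rot: [-3.142, 0.001, -0.002]
wrist_force: [-0.2, 0.0, -0.7]
finger_gap: 48.3
finger_force: 35.0
clock: 13.5
eef_pos: [510.1, -55.3, 21.8]
eef_rot: [3.142, -0.0, -0.002]
wrist_force: [0.5, -0.3, -1.1]
finger_gap: 48.3
finger_force: 35.0
```

```bash
python3 -m creep '[[-0.2,[0,0,0.15],0],[-0.2,[0,0,0.15],0]]'; python3 -m creep '[[-0.2,[0,0,0.1],0],[-0.2,[0,0,0.1],0]]'
```

```text
clock: 13.7
eef_pos: [510.3, -55.3, 20.7]
eef_rot: [3.141, -0.001, -0.002]
wrist_force: [-3.8, 0.4, 6.0]
finger_gap: 48.4
finger_force: 35.0
clock: 13.9
eef_pos: [510.4, -55.3, 20.7]
eef_rot: [3.141, -0.001, -0.002]
wrist_force: [-6.9, 2.0, 17.9]
finger_gap: 48.3
finger_force: 35.0
```

```bash
python3 -m creep '[[0.25,[0,0,-0.1],0],[0.25,[0,0,-0.1],0],[0.25,[0,0,-1],0],[0.25,[0,0,-4],0],[0.25,[0,0,-8],0],[0.25,[-4,-1,-9],0],[0.25,[-8,-4,-9],0],[0.25,[-12,-7,-9],0],[0.25,[-16,-10,-9],0],[0.25,[-16,-13,-9],0],[0.25,[-16,-15.5,-9],0],[0.25,[-16,-15.5,-9],0]]'
python3 - <<'E'
from m import *
p,im=snap('w13'); g=cv2.cvtColor(im,cv2.COLOR_BGR2GRAY);m=cv2.inRange(g,150,255)
k,l,s,cen=cv2.connectedComponentsWithStats(m,connectivity=4);
for nm,X in(('vee',(406.2,130.9,34)),('gauge',(419.3,51.6,35)),('ring',(509,-55,50))):
    c=proj(p,X);print(nm,c)
    for i in range(1,k):
        if s[i,4]>150 and np.linalg.norm(cen[i]-c)<30:
            cs=max(cv2.findContours((l==i).astype(np.uint8),0,1)[0],key=len)
            w=np.array([plane(p,q,X[2])[:2] for q in cs[:,0].astype(float)],np.float32);print(s[i],cv2.minAreaRect(w))
            if nm=='vee': print(tri(P['w2'],cv2.minAreaRect(comp('w2',(235,140)))[0],p,cv2.minAreaRect(cs)[0]))
go(406.2,130.9,-4,9.3)
E
```

```text
clock: 15.1
eef_pos: [350.3, 101.9, 109.9]
eef_rot: [-3.141, -0.001, 0.001]
wrist_force: [0.4, 0.1, -0.5]
finger_gap: 58.7
finger_force: 0.0
vee [271.3 170.4]
[ 240  131   62   78 3567] ((406.1944274902344, 130.9718780517578), (49.23848342895508, 35.93716812133789), 9.309266090393066)
(array([406.5, 131.6,  31.1]), np.float64(0.018162454256003324))
gauge [385.1 151.3]
[363 141  44  21 563] ((419.2917785644531, 52.043827056884766), (30.02851676940918, 8.757819175720215), 78.18417358398438)
ring [575.6  -2.7]
go [ 5.6 -3.  11.4] turn -1.85 now [350.3 100.8 109.6] yaw 0.0 gap 58.8 t 15.2 F [-0.3  0.4  0.1]
```

```bash
python3 -m creep '[[0.08,[3,-1.6,2],-1],[0.08,[5.6,-3,4],-1.85],[0.08,[5.6,-3,7.5],-1.85],[0.08,[5.6,-3,10],-1.85],[0.08,[5.6,-3,11.5],-1.85],[0.08,[5.6,-3,11.5],-1.85],[-0.5,[5.6,-3,11.5],-1.85],[-0.5,[5.6,-3,11.5],-1.85],[-0.5,[5.6,-3,11.5],-1.85],[-0.5,[5.6,-3,11.5],-1.85]]' 45; python3 -m creep '[[-0.5,[0,0,-1],0],[-0.5,[0,0,-2],0],[-0.5,[0,0,-2],0]]'; python3 -c "
from h import *
go(509.3,16.3,24,-0.5);print(manip.read_state()['finger_force'])"
```

```text
clock: 16.15
eef_pos: [407.2, 129.8, -4.8]
eef_rot: [3.141, -0.002, 0.16]
wrist_force: [-1.1, -3.5, 8.2]
finger_gap: 35.9
finger_force: 45.0
clock: 16.45
eef_pos: [407.2, 130.2, 15.8]
eef_rot: [-3.141, -0.003, 0.16]
wrist_force: [0.1, 0.7, -2.6]
finger_gap: 35.8
finger_force: 45.0
go [ 8.27 12.86 -0.81] turn 1.93 now [407.2 130.2  15.8] yaw 9.2 gap 35.8 t 16.4 F [ 0.1  0.7 -2.6]
44.99908089637756
```

```bash
python3 -m creep '[[-0.5,[0,0,-3],0],[-0.5,[-0.6,4,-4.5],0],[-0.5,[-1.2,8,-4.5],0.5],[-0.5,[-1.6,11,-4.5],1.2],[-0.5,[2.5,12,-4.5],1.93],[-0.5,[6.5,12.5,-4.5],1.93],[-0.5,[8.4,12.8,-4.5],1.93],[-0.5,[8.4,12.8,-4.5],1.93],[-0.5,[8.4,12.8,-4.5],1.93]]'; python3 - <<'E'
from m import *
go(510.3,16.3,25.2,-0.5);print(manip.read_state()['finger_force'])
E
```

```text
clock: 17.35
eef_pos: [509.1, 17.0, 58.7]
eef_rot: [-3.142, 0.001, -0.009]
wrist_force: [-0.6, 0.3, -2.9]
finger_gap: 35.3
finger_force: 45.0
go [0.1 0.1 3.4] turn 0.0 now [509.1  17.   58.7] yaw -0.5 gap 35.3 t 17.4 F [-0.6  0.3 -2.9]
44.99903082847595
```

```bash
python3 -m creep '[[-0.5,[0,0.05,1.5],0],[-0.5,[0,0.05,2.3],0],[-0.5,[0,0.05,2.8],0],[-0.5,[0,0.05,3.1],0],[-0.5,[0,0.05,3.1],0]]'; python3 -m creep '[[-0.5,[0,0,0.2],0],[-0.5,[0,0,0.2],0]]'; python3 -m creep '[[-0.5,[0,0,0.15],0],[-0.5,[0,0,0.15],0]]'
```

```text
clock: 17.85
eef_pos: [509.5, 16.4, 28.1]
eef_rot: [-3.142, 0.0, -0.009]
wrist_force: [0.3, 0.9, -2.3]
finger_gap: 35.4
finger_force: 45.0
clock: 18.05
eef_pos: [509.7, 16.4, 26.2]
eef_rot: [3.142, -0.0, -0.009]
wrist_force: [1.4, -0.0, -2.4]
finger_gap: 35.7
finger_force: 45.0
clock: 18.25
eef_pos: [509.9, 16.4, 25.2]
eef_rot: [3.142, -0.001, -0.009]
wrist_force: [-2.8, -0.2, 3.7]
finger_gap: 35.6
finger_force: 45.0
```

The vee block is seated. Releasing it and rising, then checking the gripper body's size and the underside of the arch from pictures already taken.

```bash
python3 -m creep '[[0.06,[0,0,-0.05],0],[0.06,[0,0,-0.05],0],[0.06,[0,0,-0.05],0],[0.06,[0,0,-2],0],[0.06,[0,0,-5],0],[0.06,[0,0,-9],0],[-0.2,[-3,0,-9],0],[-0.2,[-6,-2,-9],-1.5],[-0.2,[-9,-3.5,-9],-3],[-0.2,[-9,-3.5,-9],-4.5],[-0.2,[-9,-3.5,-9],-6],[-0.2,[-9,-3.5,-9],-7.5]]'
python3 - <<'E'
from h import *
np.set_printoptions(precision=1,suppress=True)
S=manip.camera_params('side');T=manip.camera_params('top')
def atx(q,X):
    o,d=ray(S,((q[0]-360)/4+320,q[1]/4+190));return o+d*(X-o[0])/d[0]
for n,q,X in [('top+x',(475,180),459.7),('bot+x',(480,247),459.7),('bot-x',(628,283),384.7),('top-x',(632,215),384.7)]: print(n,atx(q,X)-[422.2,-29.3,-5.5])
# bar end: top & bottom edges in both views
def aty(P,uv,Y):
    o,d=ray(P,uv);return o+d*(Y-o[1])/d[1]
print('bar bottom, top view',aty(T,(173.4,288),169),aty(T,(171,314.5),169))
im=cv2.imread('pics/side0.png');h=cv2.cvtColor(im,cv2.COLOR_BGR2HSV)
for u in (300,303,306): print(u,[(v,tuple(im[v,u])) for v in range(192,240,4)])
print('side',[aty(S,(306,v),169) for v in (205,215,225)])
go(419.3,51.9,-6,78.2)
E
```

```text
clock: 19.45
eef_pos: [420.0, 52.3, 114.9]
eef_rot: [3.141, -0.0, 0.651]
wrist_force: [0.1, -0.3, 1.2]
finger_gap: 37.9
finger_force: 0.0
top+x [ 37.5  76.2 155.8]
bot+x [ 37.5  68.7 120.2]
bot-x [-37.5  69.8 123.7]
top-x [-37.5  71.1 156.6]
bar bottom, top view [500.  169.  115.1] [458.1 169.  120.5]
300 [(192, (np.uint8(26), np.uint8(140), np.uint8(166))), (196, (np.uint8(53), np.uint8(227), np.uint8(248))), (200, (np.uint8(30), np.uint8(149), np.uint8(176))), (204, (np.uint8(25), np.uint8(118), np.uint8(141))), (208, (np.uint8(28), np.uint8(119), np.uint8(143))), (212, (np.uint8(28), np.uint8(120), np.uint8(143))), (216, (np.uint8(34), np.uint8(122), np.uint8(145))), (220, (np.uint8(35), np.uint8(112), np.uint8(132))), (224, (np.uint8(46), np.uint8(140), np.uint8(168))), (228, (np.uint8(51), np.uint8(126), np.uint8(149))), (232, (np.uint8(59), np.uint8(132), np.uint8(153))), (236, (np.uint8(61), np.uint8(131), np.uint8(153)))]
303 [(192, (np.uint8(19), np.uint8(116), np.uint8(135))), (196, (np.uint8(52), np.uint8(225), np.uint8(247))), (200, (np.uint8(26), np.uint8(121), np.uint8(
[... 623 characters left out ...]
(119), np.uint8(142))), (204, (np.uint8(27), np.uint8(119), np.uint8(142))), (208, (np.uint8(31), np.uint8(119), np.uint8(143))), (212, (np.uint8(33), np.uint8(120), np.uint8(142))), (216, (np.uint8(40), np.uint8(122), np.uint8(143))), (220, (np.uint8(120), np.uint8(144), np.uint8(157))), (224, (np.uint8(122), np.uint8(149), np.uint8(164))), (228, (np.uint8(126), np.uint8(154), np.uint8(168))), (232, (np.uint8(126), np.uint8(153), np.uint8(167))), (236, (np.uint8(128), np.uint8(154), np.uint8(168)))]
side [array([470.1, 169. , 241.6]), array([469.9, 169. , 224.9]), array([469.6, 169. , 207.9])]
go [-0.1 -0.  12.1] turn -8.18 now [420.   52.3 114.9] yaw 37.3 gap 37.9 t 19.4 F [ 0.1 -0.3  1.2]
```

At a small opening the gripper's wide part lies between TCP+120 and TCP+156. The arch's underside is at about z = 220 and its post starts at y ≈ 197. So I can slide in under the bar at TCP z ≈ 42 from the robot's side and leave the same way.

```bash
python3 -m creep '[[-0.2,[-0.1,0,0],-1.7],[-0.2,[-0.1,0,0],-3.4],[-0.2,[-0.1,0,0],-5.1],[-0.2,[-0.1,0,0],-6.8],[-0.2,[-0.1,0,0],-8.2],[-0.2,[-0.1,0,4],-8.2],[-0.2,[-0.1,0,8],-8.2],[-0.2,[-0.1,0,10.5],-8.2],[-0.2,[-0.1,0,12],-8.2],[-0.2,[-0.1,0,12],-8.2]]' 40; python3 -c "
from h import *
go(419.3,51.9,-6,78.2)"
```

```text
clock: 20.45
eef_pos: [418.0, 51.5, -6.9]
eef_rot: [-3.138, 0.001, 1.361]
wrist_force: [0.0, 0.0, 0.9]
finger_gap: 37.8
finger_force: 0.0
go [ 0.07  0.12 -0.09] turn -0.04 now [418.   51.5  -6.9] yaw 78.0 gap 37.8 t 20.4 F [0.  0.  0.9]
```

```bash
python3 -m creep '[[-0.2,[0,0.1,0],0],[-0.95,[0,0.1,0],0],[-0.95,[0,0.1,0],0],[-0.95,[0,0.1,0],0],[-0.95,[0,0.1,0],0],[-0.95,[0,0.1,0],0]]'; python3 -m creep '[[-0.95,[0,0,-2],0],[-0.95,[0,0,-4.8],0],[-0.95,[0,0,-4.8],0]]';  python3 -c "
from h import *
go(430,87,42,-0.5);print(manip.read_state()['finger_force'])"
```

```text
clock: 21.05
eef_pos: [420.4, 51.4, -5.0]
eef_rot: [3.141, -0.0, 1.361]
wrist_force: [-0.2, -0.1, 4.9]
finger_gap: 8.8
finger_force: 40.0
clock: 21.35
eef_pos: [421.7, 51.5, 45.2]
eef_rot: [3.137, -0.001, 1.361]
wrist_force: [0.2, -0.5, -1.2]
finger_gap: 8.5
finger_force: 40.0
go [3.65 0.07 0.33] turn 15.7 now [421.7  51.5  45.2] yaw 78.0 gap 8.5 t 21.4 F [ 0.2 -0.5 -1.2]
39.99630868434906
```

```bash
python3 -m creep '[[-0.95,[0,0,0.2],1.7],[-0.95,[0,0,0.2],3.4],[-0.95,[0,0,0.2],5.1],[-0.95,[1,0,0.2],6.8],[-0.95,[2,0,0.2],8.5],[-0.95,[3.6,0,0.2],10.2],[-0.95,[3.6,0,0.2],11.9],[-0.95,[3.6,0,0.2],13.6],[-0.95,[3.6,0,0.2],15.7],[-0.95,[3.6,0,0.2],15.7],[-0.95,[3.6,0,0.2],15.7]]';  python3 -c "
from h import *
go(509.5,87,42,-0.5);print(manip.read_state()['finger_force'])"
```

```text
clock: 22.45
eef_pos: [427.3, 86.5, 40.0]
eef_rot: [3.141, 0.001, -0.009]
wrist_force: [0.3, 1.1, -0.5]
finger_gap: 8.7
finger_force: 40.0
go [ 8.22 -0.12 -0.21] turn -0.0 now [427.3  86.5  40. ] yaw -0.5 gap 8.7 t 22.4 F [ 0.3  1.1 -0.5]
39.996734261512756
```

```bash
python3 -m creep '[[-0.95,[2,0,-0.2],0],[-0.95,[4,-0.05,-0.2],0],[-0.95,[5.5,-0.05,-0.2],0],[-0.95,[5.5,-0.05,-0.2],0]]'; python3 -m creep '[[-0.95,[1.3,0,0],0],[-0.95,[2.6,0,0],0],[-0.95,[2.6,0,0],0],[-0.95,[2.6,0,0],0]]'; python3 -c "
from h import *
go(509.5,87,23,-0.5)"
```

```text
clock: 22.85
eef_pos: [483.5, 86.5, 42.1]
eef_rot: [3.142, 0.0, -0.008]
wrist_force: [-0.5, -0.1, -1.5]
finger_gap: 8.6
finger_force: 40.0
clock: 23.25
eef_pos: [507.6, 86.4, 42.2]
eef_rot: [3.141, 0.001, -0.008]
wrist_force: [0.0, 0.2, -1.2]
finger_gap: 8.9
finger_force: 40.0
go [ 0.19 -0.07  1.92] turn 0.01 now [507.6  86.4  42.2] yaw -0.5 gap 8.9 t 23.2 F [ 0.   0.2 -1.2]
```

No contact with the arch. Lowering.

```bash
python3 -m creep '[[-0.95,[0.15,-0.07,0.4],0],[-0.95,[0.15,-0.07,0.8],0],[-0.95,[0.15,-0.07,1.2],0],[-0.95,[0.15,-0.07,1.6],0],[-0.95,[0.15,-0.07,1.6],0]]'; python3 -m creep '[[-0.95,[0,0,0.2],0],[-0.95,[0,0,0.2],0]]'; python3 -m creep '[[-0.95,[0,0,0.15],0],[-0.95,[0,0,0.15],0]]'
```

```text
clock: 23.75
eef_pos: [509.7, 87.0, 26.0]
eef_rot: [3.141, 0.001, -0.009]
wrist_force: [0.4, 0.5, -1.2]
finger_gap: 8.6
finger_force: 40.0
clock: 23.95
eef_pos: [510.1, 87.1, 24.5]
eef_rot: [3.142, 0.0, -0.009]
wrist_force: [-0.0, 0.3, -0.7]
finger_gap: 8.5
finger_force: 40.0
clock: 24.15
eef_pos: [510.2, 87.1, 23.1]
eef_rot: [-3.142, -0.0, -0.009]
wrist_force: [-0.6, -0.1, -1.0]
finger_gap: 8.7
finger_force: 40.0
```

```bash
python3 -m creep '[[-0.95,[0,0,0.12],0],[-0.95,[0,0,0.12],0]]'; python3 -m creep '[[-0.95,[0,0,0.1],0],[-0.95,[0,0,0.1],0]]'
```

```text
clock: 24.35
eef_pos: [510.3, 87.1, 22.9]
eef_rot: [-3.142, -0.001, -0.009]
wrist_force: [-4.8, -1.5, 12.0]
finger_gap: 8.8
finger_force: 40.0
clock: 24.55
eef_pos: [510.5, 87.1, 22.9]
eef_rot: [-3.142, -0.001, -0.009]
wrist_force: [-10.0, -0.9, 25.5]
finger_gap: 8.7
finger_force: 40.0
```

```bash
python3 -m creep '[[-0.95,[0,0,-0.15],0],[-0.35,[0,0,-0.15],0],[-0.35,[0,0,-0.15],0],[-0.35,[0,0,-0.15],0],[-0.35,[0,0,-0.3],0],[-0.35,[-1.5,0,-0.3],0],[-0.35,[-4,0,-0.3],0],[-0.35,[-8,0,-0.3],0],[-0.35,[-11,0,-1],0],[-0.35,[-11,0,-5],0],[-0.35,[-11,2,-10],0],[-0.35,[-11,5,-15],0]]'; python3 -m creep '[[0,[0,5,-2],0],[0,[-4,8,-2],0],[0,[-4,8,-2],0],[0,[-4,8,-2],0]]'
python3 - <<'E'
from m import *
p,im=snap('w14'); q,top=snap('t14','top'); snap('s14','side'); go(400,0,180)
g=cv2.cvtColor(im,cv2.COLOR_BGR2GRAY)
for nm,X in [('gauge',(509.9,87,63)),('vee',(509.3,16.3,64)),('ring',(508.8,-55.3,48)),('obj',(508.4,-127,70))]:
    c=proj(p,X);print(nm,c, proj(q,X))
m=cv2.inRange(g,150,255);cs,hi=cv2.findContours(m,cv2.RETR_CCOMP,cv2.CHAIN_APPROX_NONE)
for c,h in zip(cs,hi[0]):
    a=cv2.contourArea(c);r=cv2.minAreaRect(c)
    if a>150 and r[0][1]<300: print('hole' if h[3]>=0 else 'out',a,np.array(r[0]),np.array(r[1]),round(r[2],1))
E
```

```text
clock: 25.75
eef_pos: [399.4, 44.2, 162.6]
eef_rot: [-3.141, -0.001, -0.007]
wrist_force: [0.2, 0.2, -0.6]
finger_gap: 30.6
finger_force: 0.0
clock: 26.15
eef_pos: [358.9, -36.0, 180.9]
eef_rot: [3.141, -0.001, -0.011]
wrist_force: [0.8, 0.3, -0.1]
finger_gap: 46.9
finger_force: 0.0
go [ 4.  -3.5  0. ] turn -0.09 now [359.5 -34.9 180.4] yaw -0.4 gap 46.7 t 26.3 F [0.2 0.4 0.8]
gauge [145.8  39.5] [230.3 285.7]
vee [240.   38.8] [272.6 286.9]
ring [334.8  43.7] [315.7 288.8]
obj [434.8  35.6] [358.8 288.8]
out 257.0 [633. 232.] [30. 12.] 90.0
out 258.0 [490.5 187.4] [24.  30.5] 21.8
out 678.0 [ 56.7 171.7] [ 28.7 129.1] 48.3
out 375.0 [60.2 70.3] [31.  15.7] 77.0
out 2868.0 [334.   43.5] [63. 58.] 90.0
hole 1294.0 [333.5  44. ] [40.3 40.3] 45.0
out 34922.0 [290.  52.] [104. 364.] 90.0
hole 266.0 [333.  98.] [82.  4.] 0.0
hole 941.5 [157.  46.] [26. 56.] 0.0
hole 4311.0 [333.5  47. ] [71. 78.] -0.0
hole 1267.5 [246.  47.] [56. 80.] -0.0
hole 3265.5 [428.8  40.2] [53.7 75.7] 45.0
```

The ring's image agrees with its seat to within 1 px. One more look from above the pallet for the other three.

```bash
python3 -m creep '[[0,[4,-4,0],0],[0,[7,-7.5,0],0],[0,[7,-7.5,0],0],[0,[7,-7.5,0],0]]'
python3 - <<'E'
from m import *
p,im=snap('w15'); go(430,40,180)
g=cv2.cvtColor(im,cv2.COLOR_BGR2GRAY);hsv=cv2.cvtColor(im,cv2.COLOR_BGR2HSV)
for nm,X in [('gauge',(509.9,87,63)),('vee',(509.3,16.3,64)),('ring',(508.8,-55.3,49)),('obj',(508.4,-127,70))]: print(nm,proj(p,X))
for lo in (150,200):
  m=cv2.inRange(g,lo,255);cs,hi=cv2.findContours(m,cv2.RETR_CCOMP,cv2.CHAIN_APPROX_NONE)
  for c,h in zip(cs,hi[0]):
    a=cv2.contourArea(c);r=cv2.minAreaRect(c)
    if a>150 and 40<r[0][1]<250 and 100<r[0][0]<520:
        w=np.array([plane(p,q,63)[:2] for q in c[:,0].astype(float)],np.float32);r3=cv2.minAreaRect(w)
        print(lo,'hole' if h[3]>=0 else 'out',a,np.array(r[0]),'z63:',np.array(r3[0]),np.array(r3[1]),round(r3[2],1))
m=cv2.inRange(hsv,(0,30,30),(25,200,255));c=proj(p,(508.4,-127,70)).astype(int);q=np.zeros_like(m);q[c[1]-55:c[1]+55,c[0]-50:c[0]+50]=m[c[1]-55:c[1]+55,c[0]-50:c[0]+50]
cc=max(cv2.findContours(q,0,1)[0],key=cv2.contourArea);e=cv2.minEnclosingCircle(cc);print('obj',e,cv2.boundingRect(cc),plane(p,e[0],70))
E
```

```text
clock: 26.7
eef_pos: [429.8, 40.3, 179.6]
eef_rot: [3.142, 0.002, -0.005]
wrist_force: [-0.1, 0.4, 0.2]
finger_gap: 47.1
finger_force: 0.0
go [ 0.1 -0.1 -0. ] turn -0.08 now [429.4  39.5 179.9] yaw -0.4 gap 46.6 t 26.8 F [ 0.4  0.2 -0.5]
gauge [252.5 135.8]
vee [342.2 136. ]
ring [427.6 136.4]
obj [528.5 136. ]
150 out 286.0 [154.  151.4] z63: [497.8 166.1] [18.6 11.5] 0.0
150 out 517.0 [102.  127.8] z63: [516.6 205.1] [43.2 10.4] 87.7
150 out 2447.5 [426.5 136.5] z63: [508.1 -50.4] [43.5 43.4] 3.0
150 hole 1095.5 [426.3 136.7] z63: [508.2 -50.1] [28.5 29.1] 46.3
150 out 29314.5 [381.5 135. ] z63: [508.8 -13.1] [269.5  73. ] 89.7
150 hole 473.5 [255.7 136. ] z63: [509.5  84.5] [16.2 35.3] 88.6
150 hole 3702.0 [423.3 135.8] z63: [508.6 -47.7] [53.6 53.4] 46.8
150 hole 666.5 [339.4 136. ] z63: [508.7  18.9] [40.5 55.2] 89.0
150 hole 212.0 [381.7 136. ] z63: [508.1 -15. ] [ 2.6 70. ] 89.5
150 hole 213.0 [466.4 135.5] z63: [508.1 -81.7] [ 2.6 70.7] 89.5
150 out 395.0 [221.3  62.7] z63: [562.6 108. ] [38.2 13.7] 27.9
150 out 7921.5 [312.4  43.7] z63: [576.6  40.5] [129.8  55.5] 90.0
150 out 439.5 [129.8  66.7] z63: [558.8 176.7] [106.2   4.8] 25.9
200 out 2367.5 [426. 137.] z63: [508.  -49.9] [42.9 42.6] 5.0
200 hole 1151.0 [426. 137.] z63: [508.1 -50. ] [29.6 29.7] 46.3
200 out 465.0 [359.4 136. ] z63: [508.8   2.7] [ 6.5 48.7] 89.5
200 out 415.5 [322.5 136. ] z63: [508.9  31.8] [ 5.5 48.7] 90.0
200 out 27508.5 [381.4 135.2] z63: [508.6 -13.3] [268.4  72.6] 89.5
200 hole 673.0 [255.5 136. ] z63: [509.4  84.9] [18.1 36.5] 89.7
200 hole 3895.5 [423.1 135.7] z63: [508.6 -47.7] [54.7 54.5] 47.0
200 hole 3806.0 [339.5 136. ] z63: [508.7  18.6] [42.9 56.3] 89.7
obj ((533.8775634765625, 135.65306091308594), 23.496353149414062) (511, 113, 45, 44) [ 508.6 -131.2   70. ]
```

```bash
python3 - <<'E'
from m import *
L=lambda n:(cv2.imread(f'pics/{n}.png'),pickle.load(open(f'pics/{n}.pkl','rb')))
E={}
for n in('w14','w15'):
    im,p=L(n);hsv=cv2.cvtColor(im,cv2.COLOR_BGR2HSV)
    m=cv2.inRange(hsv,(0,30,30),(25,200,255));c=proj(p,(508.4,-127,70)).astype(int);q=np.zeros_like(m);q[max(0,c[1]-35):c[1]+40,c[0]-40:c[0]+45]=m[max(0,c[1]-35):c[1]+40,c[0]-40:c[0]+45]
    cc=max(cv2.findContours(q,0,1)[0],key=cv2.contourArea);E[n]=(p,cv2.minEnclosingCircle(cc)[0]);print(n,cv2.boundingRect(cc))
print('obj',tri(*E['w14'],*E['w15']))
for z in (40,70,89): print(z,proj(E['w15'][0],(508.4,-127.3,z)))
im,p=L('w15');g=cv2.cvtColor(im,cv2.COLOR_BGR2GRAY)
for v in (116,126,136,146,156): print(v,g[v,232:286:2])
print([int(x) for x in g[100:176:3,249]])
# gauge in w14
im2,p2=L('w14');print(proj(p2,(509.9,87,63)),cv2.cvtColor(im2,cv2.COLOR_BGR2GRAY)[45,128:180:2])
# bystanders in top picture
a,q=L('t14');b=cv2.imread('pics/top0.png')
for c in((345,228),(399,361)): d=cv2.absdiff(a,b)[c[1]-18:c[1]+18,c[0]-18:c[0]+18];print(c,d.mean())
E
```

```text
w14 (415, 7, 45, 50)
w15 (511, 113, 45, 44)
obj (array([ 508.6, -125.8,   79.8]), np.float64(0.2407738005641516))
40 [509.6 136.6]
70 [528.8 136. ]
89 [543.1 135.5]
116 [233 233 233 233 229 218 205 207 223 223 224 224 198  62  51  47 104 221
 229 233 233 233 233 233 233 233 233]
126 [232 233 233 233 231 218 210 182 233 233 233 233 231 105  73  68  83 219
 229 233 233 233 233 233 232 233 233]
136 [233 233 233 233 233 224 215 191 232 232 233 233 231 101  68  72  68 221
 227 233 233 232 232 233 233 233 233]
146 [233 233 233 232 232 229 218 180 229 233 232 233 231 122  70  73  60 205
 225 232 233 233 233 232 233 233 233]
156 [233 233 233 233 233 231 224 186 118  60  52  51  42  37  35  35  46 187
 226 233 233 233 233 233 233 233 233]
[233, 233, 233, 225, 219, 105, 233, 233, 233, 233, 232, 232, 232, 233, 232, 232, 232, 232, 227, 102, 227, 232, 233, 233, 233, 233]
[145.8  39.5] [233 232 233 233 232 233 231 231 231 231 231 230 182  78  78  73  71  78
  79  80 169 228 233 233 233 233]
(345, 228) 0.8297325102880658
(399, 361) 2.0745884773662553
```

The pictures show every part seated. The objective's shoulder is at z = 79.8, which is 28 + 52, the vee block's lands are level, the gauge block's top is within 1 px of prediction, and the bystanders haven't moved. Handing in.

```bash
python3 -c "
from cell import manip
print(manip.sign_off())"
```

```text
the job is handed in; nothing more can be done
None
```

I put all four parts in their pockets, seated on the pocket floors and released, and handed the job in after about 27 s; along the way the objective slipped from the grip once, from at least 12 mm up, but landed upright, and the can and glue bottle did not move.

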